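# Set up a reflectance reading at the lab bench

## Robot

A 6-joint arm with a two-finger parallel gripper is mounted at the origin on the work surface. World frame = base frame: x ahead of the robot, y to its left, z up, the work surface at z = 0. Lengths are in m, angles in degrees, forces in N, time in s.
With the tool pointing down it reaches from about 0.4 to 0.825 m from the base axis. Payload 7 kg.
Tool frame: the origin (TCP) lies between the finger pads; the fingertips stand ctrl.nose_length ahead of it and the grasp point (between the pads) lies 2 mm behind it (ctrl.nose_length is the distance from the TCP to the fingertips, in m); z points along the fingers, y is the line along which they close (so a half turn about z gives the same grasp; the last joint's range is limited). The gripper opens to 88 mm and grips with 3 to 60 N. Pads are 19 mm wide; open, the fingers measure 130 mm over their backs; the gripper's body (78 mm by 193 mm) begins 47 mm behind the grasp point.
Start: joints at [84.918, 20.546, 0.682, 0, -70.136, -16.507], TCP at [0.248, 0.628, 0.244] pointing down, gripper open.
Joint ranges: [-176.03, 176.03], [-82.01, 121.73], [-58.28, 71.71], [-173.87, 95.51], [-174.79, -0.11], [-173.66, 173.66]. Speed limits (degrees/s): [136.94, 136.94, 172.46, 180, 180, 180].

## Interface

Orientations are given as [roll, pitch, yaw] about the fixed x, y, z axes, in that order (R = Rz(yaw) Ry(pitch) Rx(roll)).
In Python, from plant import ctrl gives the robot as it stands.
- The arm moves only by the tool apply_moves, never from a script. Its argument "commands" is a list of rows, each a list of 3 entries, a list of its own where there are three numbers: the shift along the world's x, y, z in cm, then the turn about the world's z in rad, then the closure, from 0 (fully open) to 1 (shut). In form: [[[x, y, z], turn, jaw], ...]. A call has 1 to 20 rows; each row is the pose to reach, as a shift and turn from the pose commanded when the call began; what a row does not reach only later rows make up. A row lasts 1/12 s, in which the tool goes at most 41.7 mm and 7.16 degrees, less where a joint would pass 70% of its speed; a pose out of reach is approached as far as the arm can. A call with a gripper value outside its range is refused whole. The fingers move at their own pace and stop on an object; the grip force is fixed at half the most. Time passes only in rows, so rows that repeat a pose let the fingers close. It gives the time, the measured TCP pose, the force, the opening and the grip force at its end, in the units of the state.
- ctrl.get_obs(): the state, without advancing time (a new reading comes with each control period).
- ctrl.snapshot(name): name is "side" or "top" or "wrist"; returns a dict with "img" (400x640x3 uint8, red, green, blue), "fx", "fy", "cx", "cy" (pixels), "dist_coeffs" ([k1, k2, p1, p2, k3] as OpenCV has them; the pictures are not rectified), "T" (4x4, takes a point from camera to world coordinates). Camera axes: x right, y up, looking along -z (the intrinsics and any distortion apply to the point x, -y, -z); pixel columns grow to the right and rows downward; lengths in m; the calibration is good to about 2 mm. A picture is of the moment at which its call begins. There is no depth.
- ctrl.close_job(): hands the job in; it is judged then, once.
Trained networks look in a picture, given as the dict that the camera call returned (one of the last four; its "shot" number tells which), for a name from the list of things; names that differ only in an ending like _2 or _b are one class to them, and where a whole thing is asked for, a point or a joint stands for the part that bears it (a point fixed in the world has none). Each returns a list of dicts, best first, with "score" (0 to 1); they miss things now and then, are a little off and sometimes report something else, mostly with a low value. They report only what shows in the picture. A call takes as long as a camera call. They do not tell look-alikes from the thing itself.
- ctrl.search_frame(picture, target): "at" ([column, row] in pixels, amid what is visible of it).
- ctrl.spot_point(picture, target): "at" ([column, row] in pixels: a listed point, or the origin of a listed thing).
The state is a dict: "clock": time; "joint_pos": joint angles; "qvel": joint speeds; "tau": joint torques, N m; "tool_pos": TCP position; "orientation": TCP orientation; "force": force on the tool from outside, world axes, zero at the start; "moment": the same for the moment, N m; "opening": finger opening in m; "gripper_force": force on a finger pad.
Only numpy, scipy, OpenCV 4.12 (cv2) and the standard library are available. Lean on these libraries where they do the work, as an engineer would, in place of code of your own. Each camera call takes 0.05 s, during which the arm holds its last target. There are 200 camera calls.

## Task

Seat the small black-bodied white reference tile flat and square, fully home in the rectangular pocket of the aluminium base plate, white face up, and let go of it. Then draw the square-bodied handheld reader out of its sloped stand (not the round electrode from the other stand), turn it to point straight down and hold it still about 4 cm above the middle of the tile, without touching the tile with it; finish while still holding it there. Leave everything else where it is.

Things in the scene. Friction and masses are not known exactly. Their poses are not given: they have to be found in the camera images.
- tile: Mounted white reference tile: black block 60 (x) x 40 (y) x 20 mm high, white face 48 x 30 mm on top; about 0.1 kg, loose, lying white face up on the bench at the left. Origin: centre of its underside; z up. It may go in either way round (half a turn makes no difference).
- base: Fixed flat aluminium plate 110 (x) x 90 (y) x 10 mm high with a rectangular pocket 64 (x) x 44 (y) mm in its middle, 6 mm deep, dark floor 4 mm above the bench, no chamfer. Origin: centre of its underside, z up. A seated tile has its origin 4 mm above this one, stands 14 mm proud of the plate, its top 24 mm above the bench.
- reader: Handheld reader, a square bar 141 mm long, 0.12 to 0.20 kg. Origin: centre of its nose face (the window); z runs from nose to handle end. Grey nose 26 x 26 mm for z 0 to 66 mm, then white handle 30 mm wide in y (-15 to 15) and 30 mm in x (-13 to 17). Mass centre near z = 75 mm. Starts in stand leaning 45 degrees: nose down and away from the robot, handle up and towards it, y level.
- reader_grip (a point): Point inside the reader's handle at (2, 0, 117) mm of its frame, same axes: a good place to pinch it across its y faces, 30 mm apart. From z = 91 mm up to the end (141 mm) the handle stands clear of the stand all round.
- stand: The reader's fixed sloped stand, grey on a dark foot 130 x 70 mm. Origin on the bench; z up. The reader's nose sits at (50, 0, 30) mm, its axis to the handle runs along (-0.707, 0, 0.707). Socket 60 mm deep along the slope, 40 mm wide outside, fit 2 mm loose each side; a support 26 mm wide under the handle reaches 90 mm from the nose. Draw the reader out along the slope by over 65 mm.
- stand2: The electrode's stand, the same as stand; the two stands may change places.
- electrode: Leave alone: round rod, 24 mm diameter, 162 mm long, plain white with a grey cap, in the second, identical sloped stand. Origin: beside the centre (1 mm) of its lower end; z up its length.
- bottle: Leave alone: amber bottle, 60 mm diameter, 130 mm high, at the back. Origin under its centre.
- filmbox: Leave alone: cardboard box 90 x 100 x 80 mm high, at the back left. Origin under its centre.
- cuvettebox: Leave alone: low white divided open box 70 x 45 x 25 mm high. Origin under its centre.
- beaker: Leave alone: glass beaker, 66 mm diameter, 85 mm high, at the back. Origin under its centre.
- jar: Leave alone: small white jar, 44 mm diameter, 45 mm high, near the robot. Origin under its centre.
There are look-alikes about, which are no part of the job. What is shaped like the reader but blue is not meant.

How it is judged (in metres and radians):
On the way, in this order (a step that is already met when the one before it is completed fails the run):
1. the tile lies fully home in the pocket, let go (z of tile in the frame of base between 0.002 and 0.0055 m and x of tile in the frame of base between -0.004 and 0.004 m and y of tile in the frame of base between -0.004 and 0.004 m and angle between the x axis of tile and the x axis of base, either way round below 0.1 rad and angle between tile's own z axis and vertical below 0.04 rad and contact force between the fingers and tile below 0.1 N), for 0.3 s.
2. the reader is out of its stand and held clear, the tile still seated (distance between reader and stand above 0.12 m and height (world z) of reader above 0.04 m and contact force between reader and stand below 0.1 N and contact force between the fingers and reader above 1 N and z of tile in the frame of base between 0.002 and 0.0055 m and x of tile in the frame of base between -0.004 and 0.004 m and y of tile in the frame of base between -0.004 and 0.004 m and angle between the x axis of tile and the x axis of base, either way round below 0.1 rad and angle between tile's own z axis and vertical below 0.04 rad), for 0.2 s.
At the end, for the whole second after the job is handed in: Tile in the pocket: within 4 mm, underside within 1.5 mm of its floor, square to 0.1 rad, let go. Reader held still in the fingers, nose down, within 0.14 rad of vertical, nose 20 to 60 mm above the tile top and within 12 mm of its middle, touching nothing else (all of step 1 and contact force between the fingers and reader above 1 N and contact force between reader and tile below 0.1 N and contact force between reader and base below 0.1 N and contact force between reader and stand below 0.1 N and contact force between reader and stand2 below 0.1 N and angle between reader's own z axis and vertical below 0.14 rad and horizontal distance between reader and tile below 0.012 m and z of reader in the frame of tile between 0.04 and 0.08 m and linear speed of reader below 0.02 m/s); the arm keeps its last pose, push and grip.
It fails at once if the reader touches the tile (contact force between reader and tile above 0.5 N).
It fails at once if a bystander is moved by more than 30 mm or knocked over (angle between any of bottle, filmbox, cuvettebox, beaker, jar's own z axis and vertical above 0.5 rad or distance of any of electrode, bottle, filmbox, cuvettebox, beaker, jar from where it was at the start of the episode above 0.03 m).
It also fails if it takes over 62 s, if anything falls off the work surface, if the arm or the gripper's body presses on something with over 40 N, if the wrist force passes 120 N, or if a joint passes its speed limit or range.

## Working session

There is one attempt and no reset: what is moved stays moved. The work goes in short steps, Python scripts to look and compute and a tool call to move; the robot and the scene stay as the last step left them, time stands still between calls to the robot, and variables do not carry over. Pictures are saved under pics/ and viewed, at most 10 in all, crops included, and the job is handed in when it is done.

Besides the shell and the picture viewer there is one more tool, called as name(argument=value, ...), one argument or row to a line, values as JSON. apply_moves: Moves the arm, as the interface text tells. Its arguments: {"type":"object","properties":{"commands":{"type":"array"}},"required":["commands"]}

```bash
ls; mkdir -p pics; cat > h.py <<'E'
import numpy as np,cv2
from plant import ctrl
def K(p): return np.array([[p["fx"],0,p["cx"]],[0,p["fy"],p["cy"]],[0,0,1.]]),np.array(p["dist_coeffs"],float)
def ray(p,uv):
    k,d=K(p);n=cv2.undistortPoints(np.array([[uv]],float),k,d)[0,0]
    T=np.array(p["T"]);return T[:3,3],T[:3,:3]@np.array([n[0],-n[1],-1.])
def onz(p,uv,z):
    o,v=ray(p,uv);return o+v*(z-o[2])/v[2]
def proj(p,X):
    T=np.array(p["T"]);c=(np.atleast_2d(X)-T[:3,3])@T[:3,:3];k,d=K(p)
    return cv2.projectPoints((c*[1,-1,-1])[:,None],np.zeros(3),np.zeros(3),k,d)[0][:,0]
def tri(a,ua,b,ub):
    (o1,v1),(o2,v2)=ray(a,ua),ray(b,ub);s=np.linalg.lstsq(np.c_[v1,-v2],o2-o1,rcond=None)[0]
    return (o1+v1*s[0]+o2+v2*s[1])/2, np.linalg.norm(o1+v1*s[0]-o2-v2*s[1])
def save(n,img): cv2.imwrite("pics/"+n+".png",img[:,:,::-1])
E
python3 - <<'E'
from h import *
np.set_printoptions(precision=3,suppress=True)
t=ctrl.snapshot("top");s=ctrl.snapshot("side")
save("top0",t["img"]);save("side0",s["img"])
for n in ["tile","base","reader","reader_grip","stand","stand2","electrode"]:
    for l,p in (("top",t),("side",s)):
        print(n,l,[(np.round(d["at"],1).tolist(),round(d["score"],2)) for d in ctrl.spot_point(p,n)[:4]])
print(t["T"],s["T"]);o=ctrl.get_obs();print(o["tool_pos"],o["orientation"],o["opening"],ctrl.nose_length)
E
```

```text
pics
tile top [([219.0, 174.4], 0.89)]
tile side [([259.5, 332.2], 0.68)]
base top [([287.2, 158.2], 0.64)]
base side [([267.7, 256.6], 0.6)]
reader top [([411.0, 203.2], 0.9), ([389.9, 107.4], 0.72), ([437.8, 313.4], 0.68), ([375.3, 208.2], 0.59)]
reader side [([429.9, 163.1], 0.9), ([245.4, 161.8], 0.75), ([331.7, 185.5], 0.72)]
reader_grip top [([455.8, 224.0], 0.92), ([381.5, 124.7], 0.75), ([457.7, 136.2], 0.71), ([343.4, 178.1], 0.64)]
reader_grip side [([299.0, 204.3], 0.9), ([261.7, 152.3], 0.88), ([391.7, 168.4], 0.84), ([353.1, 143.2], 0.81)]
stand top [([382.7, 122.0], 0.89), ([457.5, 140.6], 0.73)]
stand side [([279.5, 132.1], 0.96)]
stand2 top [([382.7, 122.0], 0.89), ([457.5, 140.6], 0.73)]
stand2 side [([279.5, 132.1], 0.96)]
electrode top [([468.4, 118.4], 0.78)]
electrode side [([271.2, 121.6], 0.46)]
[[-0.005  0.998 -0.06   0.361]
 [-1.    -0.006 -0.01  -0.024]
 [-0.011  0.06   0.998  1.206]
 [ 0.     0.     0.     1.   ]] [[-0.986  0.133 -0.098  0.338]
 [-0.164 -0.742  0.65   0.608]
 [ 0.014  0.657  0.754  0.863]
 [ 0.     0.     0.     1.   ]]
[0.248 0.628 0.244] [-179.997   -0.     -21.587] 0.08786888529198533 0.017
```

View pics/top0.png

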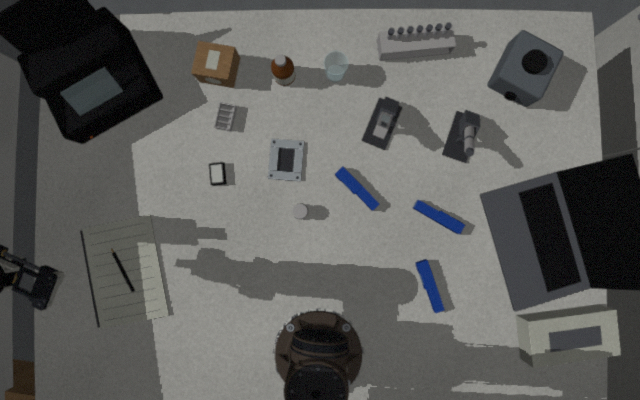

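View pics/side0.png

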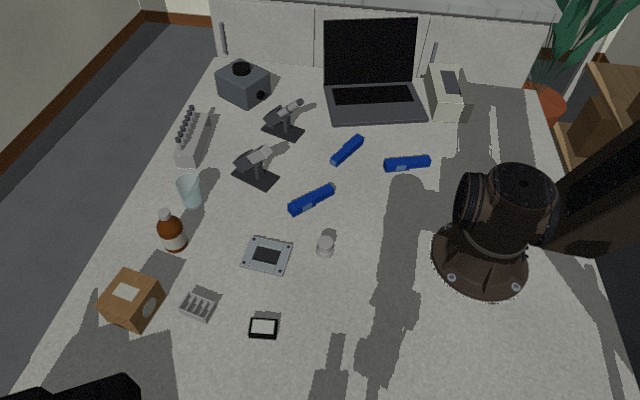

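```bash
python3 - <<'E'
from h import *
np.set_printoptions(precision=4,suppress=True)
t=ctrl.snapshot("top");s=ctrl.snapshot("side")
a=cv2.resize(t["img"][85:175,350:500],None,fx=5,fy=5,interpolation=2)
b=cv2.resize(s["img"][90:195,225:315],None,fx=4,fy=4,interpolation=2)
c=np.zeros((450+0,750,3),np.uint8);c[:]=a; save("cropT",c)
save("cropS",b)
v=np.zeros((600,800,3),np.uint8); v[:375,:]=0
a2=cv2.resize(a,(440,264));v[:264,:440]=a2;b2=cv2.resize(b,(360,420));v[:420,440:]=b2
d=cv2.resize(t["img"][130:190,200:310],(440,240),interpolation=2);v[300:540,:440]=d;save("crop",v)
print("fx",t["fx"],s["fx"])
print("tile",onz(t,[218.3,174],.02),"base",onz(t,[287,160],.01), tri(t,[219,174.4],s,[259.5,332.2]),tri(t,[287.2,158.2],s,[267.7,256.6]))
for n,u,w in (("readergrip",[381.5,124.7],[261.7,152.3]),("stand",[382.7,122],[255,175])):print(n,tri(t,u,s,w),onz(t,u,.13),onz(t,u,0))
# tile: blobs
g=cv2.cvtColor(t["img"],cv2.COLOR_RGB2GRAY)
for nm,(x0,x1,y0,y1),z,inv,th in (("white",(205,232,160,188),.02,0,120),("pocket",(270,306,142,178),.004,1,75)):
    r=g[y0:y1,x0:x1]; m=((r<th) if inv else (r>th)).astype(np.uint8)
    cs=cv2.findContours(m,0,1)[0]
    for q in cs:
        if cv2.contourArea(q)>60: 
            rc=cv2.minAreaRect(q);print(nm,cv2.contourArea(q),rc,onz(t,np.add(rc[0],[x0,y0]),z))
            bx=cv2.boxPoints(rc)+[x0,y0];P=np.array([onz(t,k,z) for k in bx]);print(P[:,:2].tolist())
E
```

```text
fx 444.67706233443255 403.28224437408335
tile [0.4849 0.2658 0.02  ] base [0.5227 0.0809 0.01  ] (array([ 0.49  ,  0.2721, -0.0121]), np.float64(0.005842898377668359)) (array([ 0.5246,  0.0812, -0.0069]), np.float64(0.010792671348819768))
readergrip (array([ 0.5906, -0.1638,  0.1151]), np.float64(0.009651800415785219)) [ 0.5923 -0.1615  0.13  ] [ 0.6202 -0.178   0.    ]
stand (array([ 0.6231, -0.1816,  0.0021]), np.float64(0.008174919860686839)) [ 0.599  -0.1645  0.13  ] [ 0.6277 -0.1815  0.    ]
white 153.0 ((11.0, 12.5), (17.0, 10.0), 90.0) [0.489  0.2722 0.02  ]
[[0.512245356236033, 0.28609294980485817], [0.5120011010319723, 0.2587525149576705], [0.46590468898785525, 0.2582876134080597], [0.4660983031594996, 0.2855560953000151]]
white 146.5 ((13.0, 13.5), (27.0, 26.0), 90.0) [0.4863 0.2667 0.02  ]
[[0.5232992433662433, 0.30268596226340194], [0.5226369851090054, 0.2315924499298921], [0.44951933674529043, 0.23097293194475113], [0.4499757909692976, 0.30177133366653114]]
pocket 322.5 ((15.198020935058594, 17.51980209350586), (15.821091651916504, 22.686847686767578), 5.710593223571777) [0.5249 0.0863 0.004 ]
[[0.4962983199534986, 0.11084306626360582], [0.5582879414939167, 0.10478870051159703], [0.5535962320774042, 0.061708155259548474], [0.4916903531079463, 0.06790885051516374]]
```

View pics/crop.png

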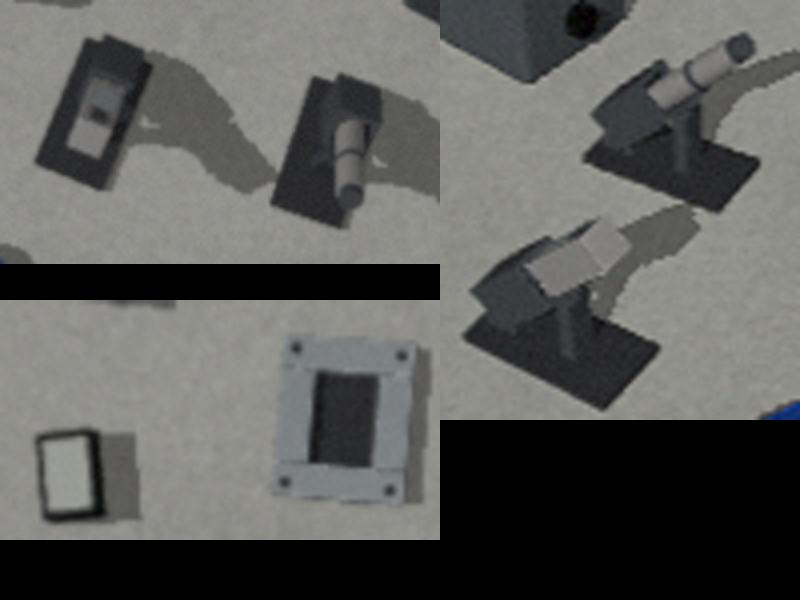

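apply_moves(
  commands=[
    [[24, -36, -6], 0.35, 0],
    [[24, -36, -6], 0.35, 0],
    [[24, -36, -6], 0.35, 0],
    [[24, -36, -6], 0.35, 0],
    [[24, -36, -6], 0.35, 0],
    [[24, -36, -6], 0.35, 0],
    [[24, -36, -6], 0.35, 0],
    [[24, -36, -6], 0.35, 0],
    [[24, -36, -6], 0.35, 0],
    [[24, -36, -6], 0.35, 0],
    [[24, -36, -6], 0.35, 0],
    [[24, -36, -6], 0.35, 0],
    [[24, -36, -6], 0.35, 0],
  ],
)

```text
clock: 1.98
tool_pos: [0.489, 0.2664, 0.1835]
orientation: [180.0, 0.0, -1.7]
force: [-0.7, 0.9, -0.5]
opening: 0.0878
gripper_force: 0.0
```

```bash
python3 - <<'E'
from h import *
np.set_printoptions(precision=4,suppress=True)
w=ctrl.snapshot("wrist");save("w1",w["img"])
o=ctrl.get_obs();print(o["clock"],o["tool_pos"],o["orientation"]);print(w["T"],w["fx"])
for n in ("tile","base"):
    for d in ctrl.spot_point(w,n)[:2]:print(n,d,onz(w,d["at"],0))
E
```

```text
2.0333 [0.4887 0.2673 0.1837] [-179.9891   -0.0109   -1.6072]
[[-0.0298  0.9618  0.2721  0.5636]
 [-0.9996 -0.0287 -0.0078  0.2634]
 [ 0.0003 -0.2722  0.9622  0.3261]
 [ 0.      0.      0.      1.    ]] 276.591721665047
tile {'at': [317.1, 182.0], 'score': 0.96} [0.4907 0.2684 0.    ]
base {'at': [469.1, 149.4], 'score': 0.74} [0.5245 0.0892 0.    ]
```

View pics/w1.png

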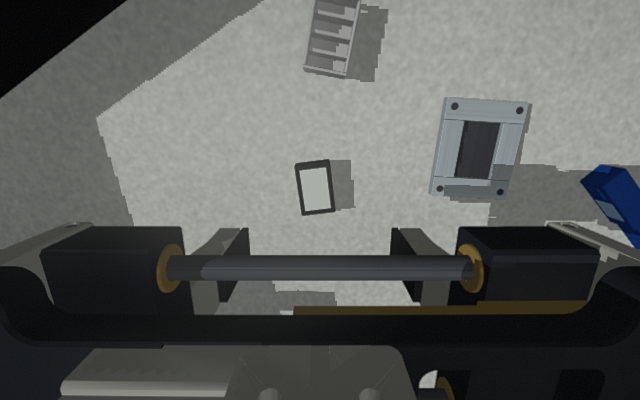

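```bash
cat >> h.py <<'E'
def rects(p,box,z,th,inv,amin):
    x0,x1,y0,y1=box;g=cv2.cvtColor(p["img"],cv2.COLOR_RGB2GRAY)[y0:y1,x0:x1]
    g=cv2.resize(g,None,fx=4,fy=4,interpolation=cv2.INTER_CUBIC)
    m=((g<th) if inv else (g>th)).astype(np.uint8)
    for q in cv2.findContours(m,cv2.RETR_LIST,2)[0]:
        if cv2.contourArea(q)<amin*16: continue
        P=np.array([onz(p,(k+.5)/4-.5+[x0,y0],z)[:2] for k in q[:,0]])
        r=cv2.minAreaRect((P*1000).astype(np.float32));(w,h),a=r[1],r[2]
        if w<h:a-=90
        print("ctr",np.round(r[0],1),"size",round(w,1),round(h,1),"yaw long",round((a+90)%180-90,2))
E
python3 - <<'E'
from h import *
w=ctrl.snapshot("wrist")
g=cv2.cvtColor(w["img"],cv2.COLOR_RGB2GRAY)
print(g[188,290:345:2].tolist());print(g[148,430:530:3].tolist())
print("white");rects(w,(297,333,160,214),.02,110,0,200)
print("pocket");rects(w,(445,512,112,188),.01,80,1,400)
E
```

```text
[165, 163, 168, 169, 168, 66, 48, 174, 172, 172, 171, 172, 172, 172, 172, 171, 172, 172, 172, 174, 120, 51, 54, 115, 111, 111, 111, 110]
[166, 169, 160, 127, 144, 144, 139, 141, 143, 140, 130, 37, 53, 53, 53, 52, 49, 52, 50, 50, 50, 51, 71, 134, 144, 142, 140, 140, 141, 139, 101, 103, 168, 163]
white
ctr [486.9 270.6] size 48.8 30.6 yaw long 5.52
pocket
ctr [524.5  86.1] size 41.0 64.1 yaw long -4.81
```

apply_moves(
  commands=[
    [[-0.1, 0.25, -4], 0.12, 0],
    [[-0.1, 0.25, -8], 0.12, 0],
    [[-0.1, 0.25, -11.5], 0.12, 0],
    [[-0.1, 0.25, -14], 0.12, 0],
    [[-0.1, 0.25, -15.8], 0.12, 0],
    [[-0.1, 0.25, -15.8], 0.12, 0],
    [[-0.1, 0.25, -15.8], 0.12, 1],
    [[-0.1, 0.25, -15.8], 0.12, 1],
    [[-0.1, 0.25, -15.8], 0.12, 1],
    [[-0.1, 0.25, -15.8], 0.12, 1],
    [[-0.1, 0.25, -15.8], 0.12, 1],
    [[-0.1, 0.25, -15.8], 0.12, 1],
    [[-0.1, 0.25, -15.8], 0.12, 1],
    [[-0.1, 0.25, -15.8], 0.12, 1],
  ],
)

```text
clock: 3.35
tool_pos: [0.4875, 0.2702, 0.0259]
orientation: [-180.0, -0.0, 5.3]
force: [0.7, 0.8, 0.5]
opening: 0.0398
gripper_force: 4.3
```

apply_moves(
  commands=[
    [[0, 0, 1], 0, 1],
    [[0, 0, 3], 0, 1],
    [[0, 0, 6], 0, 1],
    [[-1, -3, 9], -0.06, 1],
    [[-1.5, -7, 10], -0.177, 1],
    [[-2.5, -11, 10], -0.177, 1],
    [[-3.7, -15, 10], -0.177, 1],
    [[-3.7, -18.5, 10], -0.177, 1],
    [[-3.7, -18.5, 10], -0.177, 1],
    [[-3.7, -18.5, 10], -0.177, 1],
    [[-3.7, -18.5, 10], -0.177, 1],
  ],
)

```text
clock: 4.27
tool_pos: [0.4508, 0.0851, 0.1263]
orientation: [-180.0, -0.1, -4.9]
force: [-0.3, 0.1, -0.1]
opening: 0.0398
gripper_force: 30.0
```

```bash
python3 - <<'E'
from h import *
w=ctrl.snapshot("wrist");save("w2",w["img"])
o=ctrl.get_obs();print(o["clock"],o["tool_pos"],o["orientation"],o["opening"],o["gripper_force"])
for X in ([.524,.085,.01],[.56,.1,.01],[.49,.07,.01]):print(proj(w,X))
print(ctrl.spot_point(w,"tile")[:2],ctrl.spot_point(w,"base")[:2])
E
```

```text
4.3167 [0.4508545  0.08566012 0.1260656 ] [-1.79967761e+02 -4.47895911e-02 -4.79999086e+00] 0.03964369846007954 29.999784529209137
[[312.06070172 121.33177965]]
[[291.09510431  80.19937205]]
[[331.38937439 157.46111075]]
[{'at': [321.3, 234.9], 'score': 0.6}] [{'at': [309.5, 119.8], 'score': 0.72}]
```

View pics/w2.png

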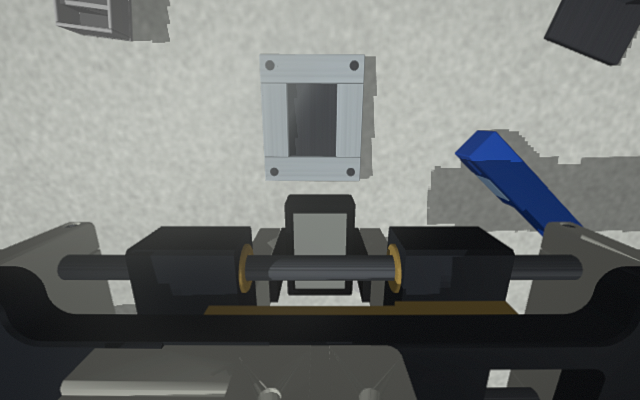

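```bash
python3 - <<'E'
from h import *
w=ctrl.snapshot("wrist")
g=cv2.cvtColor(w["img"],cv2.COLOR_RGB2GRAY)
print(g[120,255:375:3].tolist());print(g[45:190:3,315].tolist());print(g[190:310:3,322].tolist())
for th in (80,90,105):
  print("pocket",th);rects(w,(270,352,73,165),.01,th,1,400)
print("floor");rects(w,(270,352,73,165),.004,90,1,400)
for th in (85,115):
  print("white",th);rects(w,(288,360,205,254),.12,th,0,300)
print("plate");rects(w,(250,362,45,190),.01,0,0,400)
b=w["img"][:,:,2].astype(int)-w["img"][:,:,0];print(b[120,255:375:3].tolist())
E
```

```text
[190, 188, 188, 169, 170, 167, 166, 164, 167, 163, 163, 130, 87, 82, 85, 82, 81, 78, 78, 73, 72, 74, 72, 73, 72, 74, 73, 68, 170, 170, 165, 166, 164, 168, 164, 164, 117, 123, 124, 120]
[183, 178, 179, 162, 169, 169, 170, 169, 167, 170, 162, 170, 166, 84, 82, 81, 78, 79, 78, 77, 74, 74, 74, 73, 72, 72, 73, 72, 73, 72, 72, 72, 72, 71, 73, 72, 72, 110, 163, 162, 165, 165, 163, 161, 168, 180, 188, 187, 183]
[184, 185, 47, 49, 49, 50, 48, 46, 132, 129, 128, 128, 126, 127, 126, 126, 126, 126, 126, 126, 126, 129, 42, 52, 61, 67, 86, 82, 85, 76, 77, 125, 128, 33, 27, 120, 182, 178, 183, 53]
pocket 80
ctr [524.5  84.8] size 42.6 63.2 yaw long -5.56
pocket 90
ctr [524.4  85.1] size 43.2 63.5 yaw long -5.13
pocket 105
ctr [524.5  85.3] size 44.0 64.1 yaw long -5.09
floor
ctr [524.4  85.2] size 44.2 64.9 yaw long -5.13
white 85
ctr [461.5  84.4] size 30.5 25.1 yaw long 85.24
white 115
ctr [461.3  84.4] size 30.1 24.8 yaw long 85.24
plate
ctr [524.   92.7] size 107.6 125.7 yaw long -4.76
[-2, -3, -4, 9, 9, 9, 9, 9, 10, 10, 10, 7, 4, 3, 4, 5, 4, 6, 6, 5, 5, 5, 6, 5, 5, 6, 5, 6, 11, 12, 12, 11, 12, 12, 11, 10, 5, -2, -2, -2]
```

apply_moves(
  commands=[
    [[3.5, 0, -1], -0.005, 1],
    [[7.4, 0, -3], -0.005, 1],
    [[7.45, 0, -6], -0.005, 1],
    [[7.45, 0, -8], -0.005, 1],
    [[7.45, 0, -8.6], -0.005, 1],
    [[7.45, 0, -8.6], -0.005, 1],
    [[7.45, 0, -8.8], -0.005, 1],
    [[7.45, 0, -9.0], -0.005, 1],
    [[7.45, 0, -9.2], -0.005, 1],
    [[7.45, 0, -9.2], -0.005, 1],
  ],
)

```text
clock: 5.3
tool_pos: [0.5252, 0.0855, 0.0344]
orientation: [-179.9, -0.1, -5.1]
force: [0.0, -0.1, -1.4]
opening: 0.0393
gripper_force: 30.0
```

apply_moves(
  commands=[
    [[0, 0, -0.2], 0, 1],
    [[0, 0, -0.35], 0, 1],
    [[0, 0, -0.4], 0, 1],
    [[0, 0, -0.4], 0, 1],
  ],
)

```text
clock: 5.63
tool_pos: [0.525, 0.0852, 0.0299]
orientation: [-180.0, -0.0, -5.1]
force: [-1.6, 0.6, 2.5]
opening: 0.0396
gripper_force: 30.0
```

apply_moves(
  commands=[
    [[0, 0, -0.03], 0, 0],
    [[0, 0, -0.03], 0, 0],
    [[0, 0, -0.03], 0, 0],
    [[0, 0, -0.03], 0, 0],
    [[0, 0, 0], 0, 0],
    [[0, 0, 2], 0, 0],
    [[0, 0, 5], 0, 0],
    [[-2, 0, 9], 0, 0],
    [[-5, 0, 12], 0, 0],
    [[-7, 0, 13], 0, 0],
    [[-7, 0, 13], 0, 0],
  ],
)

```text
clock: 6.55
tool_pos: [0.4531, 0.0852, 0.1629]
orientation: [-179.8, -0.2, -5.1]
force: [-0.7, 0.3, 0.1]
opening: 0.0877
gripper_force: 0.0
```

```bash
python3 - <<'E'
from h import *
np.set_printoptions(precision=4,suppress=True)
w=ctrl.snapshot("wrist");t=ctrl.snapshot("top")
o=ctrl.get_obs();print(o["clock"],o["tool_pos"],o["orientation"],o["opening"])
c=proj(w,[.5245,.0853,.02])[0].astype(int);print(c)
a=cv2.resize(w["img"][c[1]-70:c[1]+60,c[0]-80:c[0]+80],(640,520),interpolation=2);save("seat",a)
rects(w,(c[0]-40,c[0]+40,c[1]-45,c[1]+40),.024,120,0,300)
print(ctrl.search_frame(t,"reader")[:3],ctrl.search_frame(t,"stand")[:3])
E
```

```text
6.65 [0.4548 0.0854 0.1607] [-179.8903   -0.1277   -5.0345] 0.0876902375214492
[312 123]
ctr [525.2  84.6] size 30.3 48.6 yaw long -4.92
ctr [526.5  86.7] size 81.5 80.5 yaw long 84.93
[{'at': [427.0, 282.1], 'score': 0.97}, {'at': [355.5, 188.5], 'score': 0.89}, {'at': [436.7, 214.3], 'score': 0.83}] [{'at': [381.4, 117.5], 'score': 0.95}, {'at': [459.0, 134.0], 'score': 0.79}]
```

View pics/seat.png

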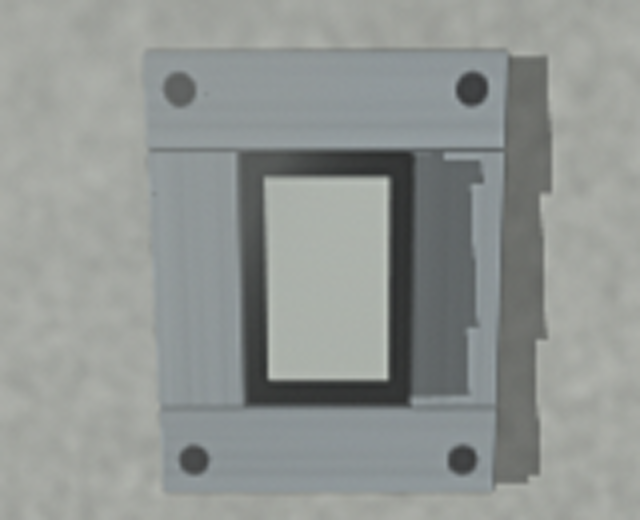

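apply_moves(
  commands=[
    [[2, -3, 3], -0.1, 0],
    [[4.5, -22, 11], -0.225, 0],
    [[4.5, -22, 11], -0.225, 0],
    [[4.5, -22, 11], -0.225, 0],
    [[4.5, -22, 11], -0.225, 0],
    [[4.5, -22, 11], -0.225, 0],
    [[4.5, -22, 11], -0.225, 0],
    [[4.5, -22, 11], -0.225, 0],
    [[4.5, -22, 11], -0.225, 0],
  ],
)

```text
clock: 7.5
tool_pos: [0.4998, -0.1353, 0.2679]
orientation: [180.0, 0.2, -18.1]
force: [1.1, 0.5, 0.2]
opening: 0.0879
gripper_force: 0.0
```

```bash
python3 - <<'E'
from h import *
np.set_printoptions(precision=4,suppress=True)
w=ctrl.snapshot("wrist");t=ctrl.snapshot("top")
o=ctrl.get_obs();print(o["clock"],o["tool_pos"],o["orientation"],o["opening"])
for n in ("stand","reader_grip","reader"):
  for p in (w,t): print(n,[(np.round(d["at"],1).tolist(),round(d["score"],2)) for d in ctrl.spot_point(p,n)[:4]])
save("w3",w["img"])
import pickle;pickle.dump({k:v for k,v in w.items()},open("w3.pkl","wb"))
E
```

```text
7.6 [ 0.4996 -0.1342  0.2681] [179.9569   0.142  -17.956 ] 0.08732424272399582
stand [([483.8, 56.5], 0.64)]
stand [([460.2, 136.7], 0.97)]
reader_grip [([286.1, 200.9], 0.84), ([498.1, 221.4], 0.82), ([317.8, 100.6], 0.69)]
reader_grip [([454.3, 226.8], 0.89), ([344.5, 180.1], 0.78), ([427.2, 271.3], 0.59), ([335.4, 71.8], 0.31)]
reader [([420.0, 203.9], 0.89), ([353.9, 234.0], 0.75), ([96.3, 39.9], 0.71)]
reader [([435.0, 313.2], 0.93), ([222.4, 70.1], 0.73), ([373.5, 209.6], 0.66), ([414.6, 202.9], 0.64)]
```

View pics/w3.png

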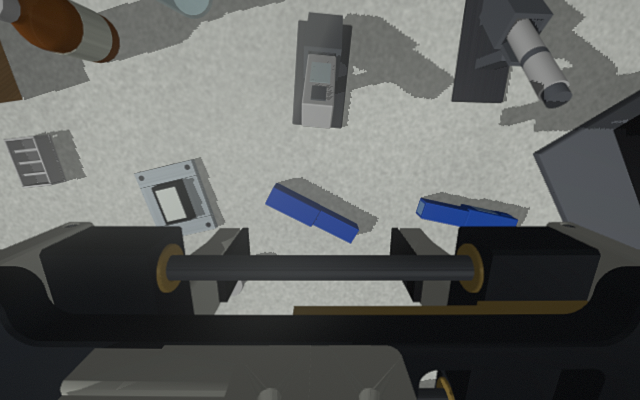

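```bash
python3 - <<'E'
from h import *
import pickle
w=pickle.load(open("w3.pkl","rb"));g=cv2.cvtColor(w["img"],cv2.COLOR_RGB2GRAY)
for r in range(10,134,6):print(r,g[r,288:356:2].tolist())
print("col 310",g[40:140:2,312].tolist());print("col 326",g[40:140:2,328].tolist())
E
```

```text
10 [171, 165, 160, 160, 162, 164, 157, 157, 165, 167, 167, 164, 161, 164, 162, 164, 165, 166, 162, 162, 170, 168, 162, 160, 159, 157, 159, 159, 162, 170, 166, 164, 167, 165]
16 [162, 162, 162, 163, 159, 160, 163, 167, 167, 164, 106, 86, 88, 87, 87, 87, 86, 86, 86, 86, 86, 83, 80, 77, 76, 73, 72, 90, 174, 115, 111, 111, 109, 110]
22 [163, 162, 161, 164, 168, 108, 88, 88, 85, 86, 87, 87, 88, 87, 86, 86, 85, 86, 85, 85, 83, 81, 80, 78, 77, 75, 72, 81, 111, 109, 108, 110, 113, 110]
28 [161, 161, 164, 164, 168, 98, 88, 89, 88, 87, 87, 86, 86, 88, 86, 86, 86, 85, 85, 83, 80, 79, 77, 75, 74, 71, 71, 66, 57, 56, 53, 51, 96, 110]
34 [162, 160, 162, 160, 163, 90, 88, 89, 86, 87, 88, 86, 87, 87, 86, 85, 84, 86, 83, 80, 79, 74, 73, 73, 72, 69, 70, 60, 54, 53, 52, 49, 109, 111]
40 [162, 160, 163, 163, 165, 86, 89, 90, 88, 87, 88, 87, 86, 86, 86, 86, 84, 82, 79, 77, 76, 74, 71, 71, 69, 68, 68, 55, 53, 51, 50, 62, 111, 111]
46 [166, 164, 161, 164, 144, 87, 89, 88, 95, 95, 93, 92, 89, 87, 87, 85, 81, 79, 78, 74, 73, 72, 70, 69, 68, 68, 68, 53, 53, 50, 50, 90, 110, 111]
52 [162, 162, 163, 166, 119, 8
[... 2039 characters left out ...]
4, 114, 110, 171, 176, 179, 174]
130 [169, 166, 165, 167, 168, 175, 175, 173, 170, 171, 172, 174, 171, 167, 168, 173, 170, 166, 167, 170, 177, 177, 179, 178, 178, 174, 175, 178, 174, 173, 170, 170, 174, 170]
col 310 [86, 87, 86, 89, 96, 96, 85, 115, 118, 117, 118, 123, 122, 123, 123, 119, 123, 122, 123, 122, 124, 117, 116, 82, 80, 79, 78, 76, 76, 81, 115, 116, 154, 150, 149, 149, 150, 150, 150, 149, 148, 148, 149, 152, 175, 171, 169, 171, 169, 171]
col 326 [76, 75, 75, 73, 81, 86, 77, 68, 107, 112, 111, 107, 118, 118, 118, 119, 119, 119, 120, 120, 121, 121, 114, 93, 104, 114, 105, 93, 102, 93, 110, 115, 115, 159, 148, 149, 148, 148, 148, 149, 148, 148, 149, 149, 147, 177, 174, 170, 178, 182]
```

```bash
cat > fit.py <<'E'
from h import *
import pickle
from scipy.optimize import least_squares
np.set_printoptions(precision=4,suppress=True)
w=pickle.load(open("w3.pkl","rb"))
P=[onz(w,u,.006) for u in ([298.2,22],[296.2,46],[294.3,82],[292,118])]
d=P[0]-P[3];print("foot left edge yaw",np.degrees(np.arctan2(d[1],d[0])),P[0][:2],P[3][:2])
u=np.array([[301.7,102.2],[334,106],[301.3,126.2],[329.5,128.6]])
A=np.array([[-37.7,15,141.7],[-37.7,-15,141.7],[-58.9,15,120.5],[-58.9,-15,120.5]])/1000
def W(q,A):
    c,s=np.cos(q[2]),np.sin(q[2]);return A@np.array([[c,s,0],[-s,c,0],[0,0,1]])+[q[0],q[1],0]
f=lambda q:(proj(w,W(q,A))-u).ravel()
r=least_squares(f,[.62,-.18,-.3]);q=r.x
print("stand",q,np.degrees(q[2]),"res",r.fun)
F=np.array([[-65,35,6],[-65,-35,6],[65,35,6]])/1000.;print("foot corners px",proj(w,W(q,F)))
print("grip",W(q,np.array([[50-82.73+1.41,0,30+82.73+1.41]])/1000))
E
python3 fit.py
```

```text
foot left edge yaw -23.46370662934905 [ 0.6937 -0.1705] [ 0.5837 -0.1227]
stand [ 0.6179 -0.177  -0.4225] -24.206851185846418 res [-0.2134  0.3105 -0.1664  0.1345 -0.3674 -0.6502  0.7877  0.1672]
foot corners px [[291.6588 126.4237]
 [340.66   131.7854]
 [299.6312  23.4834]]
grip [[ 0.5894 -0.1641  0.1141]]
```

apply_moves(
  commands=[
    [[4, -1.5, -2], -0.1, 0],
    [[8, -2.9, -4], -0.1, 0],
    [[8.95, -2.95, -7], -0.1, 0],
    [[8.95, -2.95, -10], -0.1, 0],
    [[8.95, -2.95, -13], -0.1, 0],
    [[8.95, -2.95, -15], -0.1, 0],
    [[8.95, -2.95, -15.8], -0.1, 0],
    [[8.95, -2.95, -15.8], -0.1, 0],
    [[8.95, -2.95, -15.8], -0.1, 1],
    [[8.95, -2.95, -15.8], -0.1, 1],
    [[8.95, -2.95, -15.8], -0.1, 1],
    [[8.95, -2.95, -15.8], -0.1, 1],
    [[8.95, -2.95, -15.8], -0.1, 1],
    [[8.95, -2.95, -15.8], -0.1, 1],
    [[8.95, -2.95, -15.8], -0.1, 1],
    [[8.95, -2.95, -15.8], -0.1, 1],
    [[8.95, -2.95, -15.8], -0.1, 1],
  ],
)

```text
clock: 9.32
tool_pos: [0.5894, -0.1644, 0.1116]
orientation: [180.0, 0.0, -23.7]
force: [-0.3, 0.5, 0.3]
opening: 0.033
gripper_force: 0.0
```

apply_moves(
  commands=[
    [[0, 0, 0], 0, 1],
    [[0, 0, 0], 0, 1],
    [[0, 0, 0], 0, 1],
    [[0, 0, 0], 0, 1],
  ],
)

```text
clock: 9.65
tool_pos: [0.5894, -0.1644, 0.1115]
orientation: [180.0, 0.0, -23.7]
force: [-1.2, 0.3, 0.4]
opening: 0.03
gripper_force: 29.9
```

apply_moves(
  commands=[
    [[-0.65, 0.28, 0.7], 0, 1],
    [[-1.3, 0.57, 1.4], 0, 1],
    [[-1.95, 0.85, 2.1], 0, 1],
    [[-2.6, 1.15, 2.85], 0, 1],
    [[-3.25, 1.43, 3.55], 0, 1],
    [[-3.9, 1.7, 4.25], 0, 1],
    [[-4.55, 2.0, 4.95], 0, 1],
    [[-5.2, 2.3, 5.7], 0, 1],
    [[-5.8, 2.55, 6.35], 0, 1],
    [[-5.8, 2.55, 6.35], 0, 1],
    [[-5.8, 2.55, 6.35], 0, 1],
  ],
)

```text
clock: 10.57
tool_pos: [0.5312, -0.1386, 0.1756]
orientation: [-180.0, -0.0, -23.7]
force: [0.4, -0.7, -1.8]
opening: 0.0304
gripper_force: 29.9
```

```bash
python3 - <<'E'
from h import *
np.set_printoptions(precision=4,suppress=True)
s=ctrl.snapshot("side");w=ctrl.snapshot("wrist")
o=ctrl.get_obs();print(o["clock"],o["tool_pos"],o["orientation"],o["opening"],o["moment"],o["force"])
c=proj(s,o["tool_pos"])[0].astype(int);print(c)
v=np.zeros((400,800,3),np.uint8)
a=s["img"][c[1]-60:c[1]+65,c[0]-60:c[0]+65];v[:,:400]=cv2.resize(a,(400,400),interpolation=2)
b=w["img"][0:330,150:480];v[:,400:]=cv2.resize(b,(400,400));save("out",v)
E
```

```text
10.6667 [ 0.5313 -0.1388  0.1748] [179.9943   0.0223 -23.7038] 0.02984982303879889 [-0.0243 -0.1096 -0.0576] [ 0.4914  0.0986 -0.4471]
[278 144]
```

View pics/out.png

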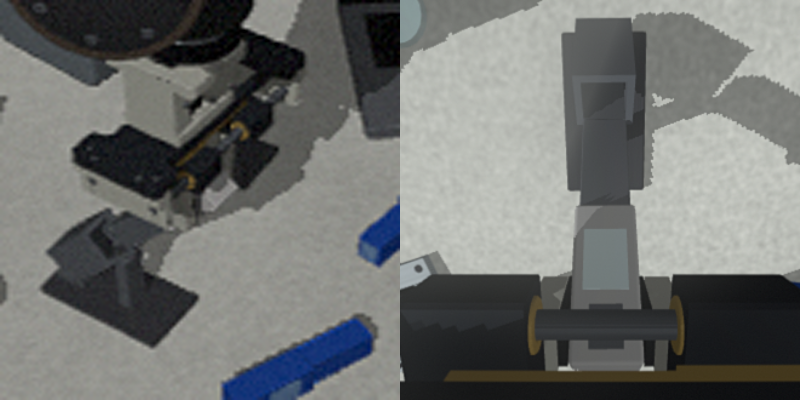

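apply_moves(
  commands=[
    [[0, 0, 3], 0, 1],
    [[0, 0, 6.5], 0, 1],
    [[2, 1, 7], -0.1, 1],
    [[5, 2.2, 7], -0.22, 1],
    [[8, 3.5, 7], -0.34, 1],
    [[11, 4.8, 7], -0.46, 1],
    [[14, 6.1, 7], -0.58, 1],
    [[16.8, 7.35, 7], -0.7, 1],
    [[16.8, 7.35, 7], -0.82, 1],
    [[16.8, 7.35, 7], -0.94, 1],
    [[16.8, 7.35, 7], -1.06, 1],
    [[16.8, 7.35, 7], -1.18, 1],
    [[16.8, 7.35, 7], -1.3, 1],
    [[16.8, 7.35, 7], -1.42, 1],
    [[16.8, 7.35, 7], -1.51, 1],
    [[16.8, 7.35, 7], -1.571, 1],
    [[16.8, 7.35, 7], -1.571, 1],
  ],
)

```text
clock: 12.08
tool_pos: [0.6994, -0.0655, 0.2437]
orientation: [179.9, -0.1, -113.9]
force: [-0.4, 0.0, -1.0]
opening: 0.0301
gripper_force: 29.9
```

```bash
python3 - <<'E'
from h import *
np.set_printoptions(precision=4,suppress=True)
w=ctrl.snapshot("wrist");t=ctrl.snapshot("top")
o=ctrl.get_obs();print(o["clock"],o["tool_pos"],o["orientation"],o["opening"],np.array(o["joint_pos"]))
print("beaker",onz(t,[335,66],.06))
h=np.array([np.cos(np.radians(-113.8)),np.sin(np.radians(-113.8)),0]);g=np.array(o["tool_pos"])+[0,0,.002]
for th in (30,45,60):
    a=np.radians(th);ax=np.sin(a)*h-[0,0,np.cos(a)];xx=np.cos(a)*h+[0,0,np.sin(a)];xl=np.array([h[1],-h[0],0])
    print(th,[proj(w,g+.117*ax+.011*xx+s*.013*xl)[0] for s in(-1,1)])
save("w5",cv2.resize(w["img"][0:300,140:500],(720,600)))
E
```

```text
12.1833 [ 0.6994 -0.0655  0.2441] [ 179.9314   -0.0363 -113.6024] 0.029589737758116245 [ 10.4934  23.1522   4.6882  -0.0089 -71.6132 -34.093 ]
beaker [ 0.7658 -0.0502  0.06  ]
30 [array([305.3713, 126.4383]), array([336.7846, 126.3723])]
45 [array([303.5393,  95.5271]), array([338.9874,  95.4581])]
60 [array([300.8584,  64.5201]), array([342.2907,  64.4462])]
```

View pics/w5.png

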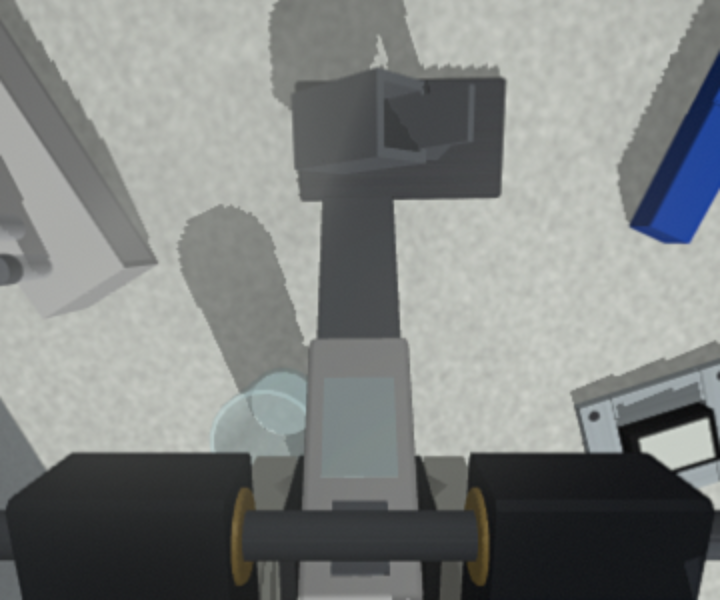

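apply_moves(
  commands=[
    [[0, 0, -3.5], 0, 1],
    [[0, 0, -7], 0, 1],
    [[0, 0, -10], 0, 1],
    [[0, 0, -12.25], 0, 1],
    [[-0.5, -1.15, -12.25], 0, 1],
    [[-0.99, -2.24, -12.25], 0, 1],
    [[-1.13, -2.55, -11.9], 0, 1],
    [[-1.27, -2.87, -11.5], 0, 1],
    [[-1.42, -3.2, -11.15], 0, 1],
    [[-1.57, -3.56, -10.8], 0, 1],
    [[-1.57, -3.56, -10.8], 0, 1],
  ],
)

```text
clock: 13.1
tool_pos: [0.6845, -0.1014, 0.1394]
orientation: [-179.8, 0.1, -113.7]
force: [1.9, 2.2, 0.1]
opening: 0.0298
gripper_force: 30.0
```

apply_moves(
  commands=[
    [[-0.16, -0.37, 0.32], 0, 1],
    [[-0.33, -0.74, 0.63], 0, 1],
    [[-0.5, -1.13, 0.91], 0, 1],
    [[-0.67, -1.53, 1.19], 0, 1],
    [[-0.85, -1.94, 1.43], 0, 1],
    [[-1.04, -2.35, 1.67], 0, 1],
    [[-1.42, -3.22, 2.07], 0, 1],
    [[-1.42, -3.22, 2.07], 0, 1],
  ],
)

```text
clock: 13.77
tool_pos: [0.6694, -0.1344, 0.1589]
orientation: [-179.9, 0.0, -113.8]
force: [1.5, 1.2, -1.1]
opening: 0.03
gripper_force: 30.0
```

```bash
cat > ang.py <<'E'
from h import *
np.set_printoptions(precision=4,suppress=True)
w=ctrl.snapshot("wrist");o=ctrl.get_obs();print(o["clock"],o["tool_pos"],o["orientation"],o["force"],o["moment"],o["opening"])
yaw=np.radians(o["orientation"][2]);h=np.array([np.cos(yaw),np.sin(yaw),0]);g=np.array(o["tool_pos"])+[0,0,.002]
for th in (-10,0,10,20,30,45):
    a=np.radians(th);ax=np.sin(a)*h-[0,0,np.cos(a)];xx=np.cos(a)*h+[0,0,np.sin(a)]
    f=lambda s,x:proj(w,g+(.117-s)*ax+(x-.002)*xx)[0].round(1)
    print(th,"noseedge",f(0,.013),"step13",f(.066,.013),"step17",f(.066,.017),"end17",f(.141,.017))
G=cv2.cvtColor(w["img"],cv2.COLOR_RGB2GRAY);print(G[40:310:3,320].tolist())
import sys
if len(sys.argv)>1: save(sys.argv[1],cv2.resize(w["img"][0:300,140:500],(720,600)))
E
python3 ang.py w6
```

```text
13.8167 [ 0.6692 -0.1341  0.1584] [-179.9805   -0.0244 -113.7659] [ 1.5862  0.6582 -2.3447] [ 0.6048 -0.5307  0.0789] 0.02983174782881118
-10 noseedge [321.6 207.4] step13 [322.1 219.6] step17 [322.1 214.3] end17 [323.5 240. ]
0 noseedge [321.6 187.1] step13 [322.2 208.5] step17 [322.2 203.3] end17 [323.5 250.4]
10 noseedge [321.7 166.9] step13 [322.2 198.1] step17 [322.3 193. ] end17 [323.5 261.3]
20 noseedge [321.8 146.7] step13 [322.3 188.4] step17 [322.3 183.6] end17 [323.5 272. ]
30 noseedge [321.9 126.4] step13 [322.4 179.8] step17 [322.5 175.3] end17 [323.5 282.1]
45 noseedge [322.2  95.6] step13 [322.6 169.4] step17 [322.7 165.6] end17 [323.4 294.9]
[137, 136, 137, 136, 135, 133, 132, 136, 135, 133, 131, 132, 131, 128, 131, 130, 136, 129, 126, 134, 60, 58, 59, 59, 58, 65, 64, 63, 66, 75, 73, 74, 75, 74, 64, 64, 65, 65, 65, 66, 65, 66, 73, 73, 73, 74, 73, 75, 74, 75, 75, 75, 73, 123, 121, 121, 120, 128, 128, 129, 128, 128, 127, 128, 127, 126, 126, 154, 119, 115, 68, 69, 55, 60, 61, 63, 59, 58, 57, 53, 72, 117, 140, 178, 190, 189, 189, 190, 192, 75]
```

apply_moves(
  commands=[
    [[-0.2, -0.45, 0.13], 0, 1],
    [[-0.4, -0.9, 0.23], 0, 1],
    [[-0.6, -1.37, 0.3], 0, 1],
    [[-0.8, -1.83, 0.37], 0, 1],
    [[-0.8, -1.83, 0.37], 0, 1],
  ],
)

```text
clock: 14.23
tool_pos: [0.6613, -0.1516, 0.1618]
orientation: [-180.0, 0.0, -113.7]
force: [1.4, 3.6, -0.2]
opening: 0.0301
gripper_force: 30.0
```

```bash
python3 ang.py w7
```

```text
14.2833 [ 0.6613 -0.1516  0.1616] [ 179.9909   -0.0114 -113.7355] [ 0.9877  3.0717 -0.5871] [ 1.2477 -0.7375 -0.0022] 0.029936717117739535
-10 noseedge [321.2 207.4] step13 [321.7 219.6] step17 [321.7 214.3] end17 [323. 240.]
0 noseedge [321.2 187.1] step13 [321.8 208.5] step17 [321.8 203.2] end17 [323.  250.5]
10 noseedge [321.3 166.9] step13 [321.8 198. ] step17 [321.8 192.9] end17 [323.1 261.4]
20 noseedge [321.4 146.6] step13 [321.9 188.4] step17 [321.9 183.5] end17 [323.1 272.2]
30 noseedge [321.5 126.3] step13 [322.  179.8] step17 [322.  175.2] end17 [323.1 282.2]
45 noseedge [321.7  95.4] step13 [322.2 169.3] step17 [322.2 165.5] end17 [323. 295.]
[192, 193, 196, 194, 135, 136, 137, 136, 135, 135, 133, 133, 131, 131, 135, 134, 133, 131, 131, 128, 128, 130, 133, 133, 126, 129, 131, 58, 58, 56, 57, 57, 67, 74, 74, 75, 74, 74, 63, 63, 65, 63, 64, 63, 64, 65, 65, 65, 64, 69, 70, 70, 70, 71, 71, 71, 72, 116, 116, 116, 124, 124, 124, 123, 123, 123, 123, 122, 138, 115, 65, 67, 55, 58, 62, 60, 61, 59, 57, 52, 74, 140, 187, 189, 189, 189, 188, 189, 192, 75]
```

apply_moves(
  commands=[
    [[-0.1, -0.25, 0.1], 0, 1],
    [[-0.2, -0.5, 0.15], 0, 1],
    [[-0.3, -0.7, 0.2], 0, 1],
    [[-0.38, -0.88, 0.25], 0, 1],
    [[-0.38, -0.88, 0.25], 0, 1],
  ],
)

```text
clock: 14.7
tool_pos: [0.6572, -0.1605, 0.1636]
orientation: [179.9, -0.0, -113.7]
force: [1.8, 3.7, -3.1]
opening: 0.0304
gripper_force: 30.0
```

```bash
python3 ang.py w8 | grep -v "^[1-4-]0 \|^-10\|^45"
```

```text
14.75 [ 0.6572 -0.1604  0.1636] [ 179.9446   -0.0214 -113.7406] [ 1.5977  3.4094 -3.423 ] [ 1.5458 -0.738   0.0715] 0.029650234342926258
0 noseedge [321.  187.2] step13 [321.6 208.6] step17 [321.6 203.4] end17 [323.  250.7]
[193, 192, 189, 190, 194, 194, 201, 152, 134, 135, 135, 133, 135, 134, 132, 132, 130, 132, 132, 132, 131, 130, 131, 127, 131, 129, 133, 127, 127, 131, 57, 58, 58, 59, 56, 68, 67, 74, 75, 73, 63, 62, 63, 64, 63, 63, 63, 63, 64, 65, 64, 64, 64, 68, 68, 69, 68, 67, 75, 113, 111, 120, 120, 119, 119, 119, 119, 120, 127, 109, 63, 64, 56, 59, 62, 62, 60, 59, 57, 51, 84, 178, 183, 184, 184, 184, 184, 184, 189, 76]
```

apply_moves(
  commands=[
    [[0.4, 0.9, 0], 0, 1],
    [[1.2, 2.75, 0], 0, 1],
    [[1.2, 2.75, 3], 0, 1],
    [[1.2, 2.75, 6], 0, 1],
    [[1, 4, 8.5], 0, 1],
    [[-1, 7, 8.5], 0, 1],
    [[-3, 10, 8.5], 0, 1],
    [[-5, 13, 8.5], 0, 1],
    [[-7, 16, 8.5], 0, 1],
    [[-9, 19, 8.5], 0, 1],
    [[-11, 21.5, 8.5], 0, 1],
    [[-12.5, 23.5, 8.5], 0, 1],
    [[-13.2, 24.5, 8.5], 0, 1],
    [[-13.2, 24.5, 8.5], 0, 1],
    [[-13.2, 24.5, 8.5], 0, 1],
  ],
)

```text
clock: 16.0
tool_pos: [0.5257, 0.0849, 0.2495]
orientation: [-180.0, -0.0, -113.6]
force: [-0.4, -0.7, -0.9]
opening: 0.0301
gripper_force: 30.0
```

```bash
python3 ang.py w9| grep -v "^[1-4-]0 \|^-10\|^45"; python3 - <<'E'
from h import *
np.set_printoptions(precision=4,suppress=True)
s=ctrl.snapshot("side");t=ctrl.snapshot("top");w=ctrl.snapshot("wrist");o=ctrl.get_obs()
for p in(s,t,w):
  for n in("reader","reader_grip","tile"):
    print(n,[(np.round(d["at"],1).tolist(),round(d["score"],2)) for d in ctrl.spot_point(p,n)[:4]])
yaw=np.radians(o["orientation"][2]);h=np.array([np.cos(yaw),np.sin(yaw),0]);g=np.array(o["tool_pos"])+[0,0,.002]
for p in (s,t,w): print("exp nose,grip,tile",proj(p,[g-.117*np.array([0,0,1])-.002*h,g,[.525,.085,.004]]).round(1).tolist())
c=proj(s,g-[0,0,.06])[0].astype(int)
v=np.zeros((600,800,3),np.uint8)
v[:480,:480]=cv2.resize(s["img"][c[1]-60:c[1]+60,c[0]-60:c[0]+60],(480,480),interpolation=2)
v[:320,480:]=cv2.resize(w["img"][90:270,230:410],(320,320),interpolation=2)
print(c);save("final",v)
E
```

```text
16.05 [0.526  0.0844 0.2492] [-179.9724   -0.0378 -113.6853] [ 0.1591 -0.0612 -1.9044] [ 0.0271 -0.149   0.0312] 0.029987949325198743
0 noseedge [320.8 186.8] step13 [321.1 208. ] step17 [321.2 202.8] end17 [322.  249.7]
[121, 168, 166, 167, 164, 163, 168, 166, 166, 164, 158, 163, 171, 173, 171, 170, 167, 165, 170, 171, 167, 169, 172, 171, 175, 179, 172, 174, 174, 170, 164, 113, 116, 104, 153, 108, 104, 102, 105, 100, 50, 58, 183, 179, 179, 177, 177, 178, 179, 171, 54, 66, 65, 63, 65, 64, 64, 63, 69, 99, 96, 105, 104, 103, 103, 102, 102, 102, 108, 93, 54, 55, 47, 50, 52, 52, 51, 50, 47, 43, 72, 153, 158, 159, 157, 158, 159, 159, 162, 63]
reader [([333.0, 187.8], 0.97), ([259.3, 221.8], 0.93), ([332.4, 161.3], 0.88), ([430.8, 159.2], 0.74)]
reader_grip [([353.7, 142.7], 0.92), ([300.2, 204.9], 0.65), ([253.9, 191.1], 0.62)]
tile [([264.7, 254.5], 0.93)]
reader [([413.9, 202.4], 0.87), ([458.6, 137.3], 0.71), ([434.9, 312.7], 0.69), ([375.7, 206.7], 0.62)]
reader_grip [([455.4, 227.0], 0.97), ([424.2, 269.8], 0.91), ([344.1, 178.2], 0.75)]
tile [([288.6, 160.8], 0.61)]
reader [([320.5, 202.5], 0.77), ([320.9, 275.0], 0.27)]
reader_grip [([307.3, 43.1], 0.83), ([319.5, 272.3], 0.8)]
tile [([324.4, 174.2], 0.61)]
exp nose,grip,tile [[259.9, 224.0], [256.0, 188.8], [264.8, 255.2]]
exp nose,grip,tile [[280.6, 151.5], [275.9, 143.7], [285.7, 159.5]]
exp nose,grip,tile [[321.1, 200.1], [322.3, 255.1], [321.7, 173.5]]
[258 207]
```

View pics/final.png

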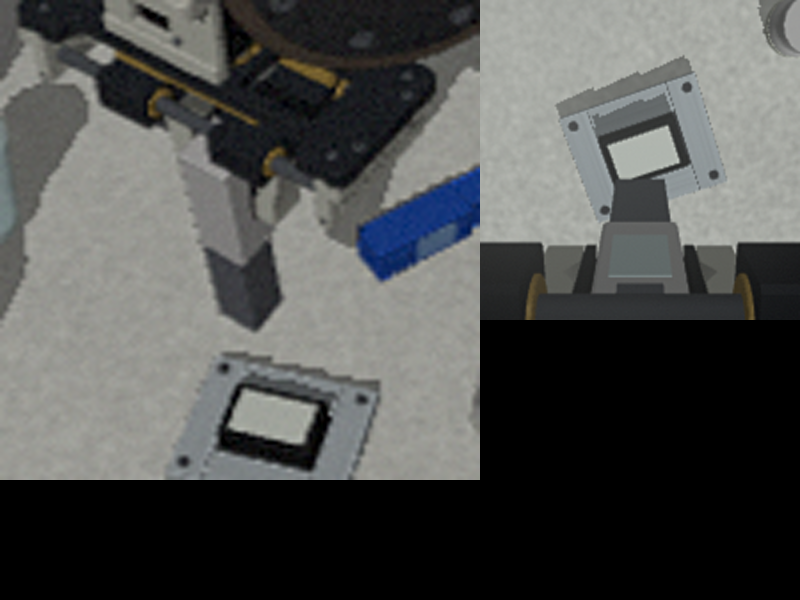

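```bash
python3 - <<'E'
from h import *
from scipy.optimize import least_squares
np.set_printoptions(precision=4,suppress=True)
s=ctrl.snapshot("side");w=ctrl.snapshot("wrist");o=ctrl.get_obs();print(o["clock"],o["tool_pos"],o["orientation"])
yaw=np.radians(o["orientation"][2]);g=np.array(o["tool_pos"])+[0,0,.002]
R0=cv2.Rodrigues(np.array([0,0,yaw]))[0]
S=np.array([[212,308],[257,330],[281,298],[205,248],[247,263],[270,238]])/4.+[198,147]
Wp=np.array([[613,180],[664,180],[605,223],[675,223]],float);Wp=(Wp-[480,0])/1.778+[230,90]
N=[[13,-13,0],[13,13,0],[-13,13,0],[-13,-13,0]];H=[[17,-15,66],[17,15,66],[-13,15,66],[-13,-15,66]]
def pts(q,A):return (np.array(A)/1000)@(R0@cv2.Rodrigues(np.array([q[3],q[4],0.]))[0]).T+q[:3]
q0=np.r_[g-[0,0,.117],0,0]
P=proj(s,pts(q0,N+H));print("pred side\n",P.round(1),"\nobs\n",S.round(1));print("pred wrist",proj(w,pts(q0,N+H)).round(1),"obs",Wp.round(1))
# choose by nearest image order: left, front, right
l=[int(np.argmin(P[:4,0])),int(np.argmax(P[:4,1])),int(np.argmax(P[:4,0]))];idx=l+[4+i for i in l]
f=lambda q:np.r_[(proj(s,pts(q,N+H))[idx]-S).ravel(),(np.sort(proj(w,pts(q,N+H))[[0,1,4,5]].reshape(2,2,2),axis=1)-np.sort(Wp.reshape(2,2,2),axis=1)).ravel()]
r=least_squares(f,q0);print("nose",r.x[:3],"rel grip",r.x[:3]-g,"tilt deg",np.degrees(r.x[3:]));print(r.fun.round(1))
E
```

```text
16.75 [0.5257 0.0847 0.249 ] [ 179.9995   -0.     -113.7217]
pred side
 [[268.6 222.4]
 [259.5 217.3]
 [252.4 225. ]
 [261.6 230.2]
 [268.6 202.9]
 [257.5 197. ]
 [248.8 205.9]
 [260.  212. ]] 
obs
 [[251.  224. ]
 [262.2 229.5]
 [268.2 221.5]
 [249.2 209. ]
 [259.8 212.8]
 [265.5 206.5]]
pred wrist [[334.8 185.1]
 [307.6 185.1]
 [307.9 211. ]
 [334.4 210.9]
 [342.5 200.7]
 [301.  200.7]
 [301.7 239. ]
 [341.6 238.9]] obs [[304.8 191.2]
 [333.5 191.2]
 [300.3 215.4]
 [339.7 215.4]]
nose [0.5286 0.0876 0.1379] rel grip [ 0.0029  0.0029 -0.113 ] tilt deg [ 0.8224 -4.6491]
[-0.3  0.9 -2.3  0.8 -1.3  0.4 -3.5 -1.3 -2.7  1.3  0.1 -2.4  1.  -1.
 -0.1 -0.9 -0.3 -0.5  2.3 -0.2]
```

```bash
python3 - <<'E'
from h import *
s=ctrl.snapshot("side");w=ctrl.snapshot("wrist")
g=cv2.cvtColor(s["img"],cv2.COLOR_RGB2GRAY)
for r in range(190,232,2):print(r,g[r,242:278].tolist())
g=cv2.cvtColor(w["img"],cv2.COLOR_RGB2GRAY)
print("wrist")
for r in range(180,252,4):print(r,g[r,294:350:2].tolist())
E
```

```text
190 [149, 130, 120, 124, 125, 124, 122, 119, 134, 149, 145, 146, 150, 97, 40, 28, 17, 24, 26, 24, 19, 21, 67, 59, 55, 59, 62, 57, 67, 64, 66, 48, 35, 24, 30, 31]
192 [154, 154, 141, 127, 120, 123, 126, 121, 124, 120, 124, 122, 104, 93, 91, 95, 86, 56, 26, 19, 32, 2, 20, 69, 126, 102, 75, 76, 64, 69, 56, 63, 67, 63, 98, 110]
194 [149, 147, 134, 125, 122, 125, 122, 121, 121, 124, 124, 124, 124, 100, 93, 88, 93, 95, 58, 25, 93, 90, 121, 133, 132, 90, 75, 81, 78, 83, 79, 149, 132, 75, 82, 120]
196 [149, 155, 153, 139, 127, 123, 123, 124, 124, 124, 125, 124, 126, 105, 92, 94, 90, 95, 73, 30, 87, 125, 130, 128, 126, 91, 77, 78, 84, 87, 88, 127, 152, 159, 142, 128]
198 [154, 157, 155, 141, 127, 126, 124, 124, 125, 120, 127, 124, 127, 120, 101, 90, 94, 95, 79, 72, 117, 130, 135, 131, 105, 77, 85, 87, 87, 107, 146, 151, 150, 155, 141, 128]
200 [152, 150, 157, 160, 139, 129, 120, 128, 125, 123, 121, 123, 127, 128, 101, 85, 91, 92, 94, 59, 112, 130, 129, 130, 124, 91, 85, 93, 122, 150, 154, 155, 158, 160, 157, 141]
202 [153, 152, 154, 153, 138, 123, 126, 124, 123, 124, 123, 120, 125, 125, 118, 
[... 4203 characters left out ...]
3, 103, 103, 103, 97, 97, 96, 98, 107, 44, 44]
232 [45, 105, 93, 97, 96, 104, 103, 102, 103, 103, 103, 103, 103, 102, 102, 103, 103, 103, 103, 104, 103, 99, 97, 96, 95, 95, 36, 39]
236 [37, 87, 97, 95, 96, 103, 103, 103, 102, 103, 102, 103, 102, 103, 102, 102, 103, 102, 102, 102, 104, 102, 96, 97, 95, 61, 33, 38]
240 [45, 91, 96, 95, 97, 102, 101, 103, 102, 102, 103, 102, 102, 102, 102, 103, 103, 102, 103, 103, 103, 103, 95, 95, 96, 97, 30, 36]
244 [70, 93, 95, 95, 104, 109, 108, 108, 109, 109, 109, 109, 108, 108, 109, 109, 109, 109, 108, 109, 109, 110, 96, 95, 96, 95, 43, 31]
248 [86, 95, 95, 95, 95, 95, 96, 92, 94, 94, 93, 92, 94, 92, 93, 94, 92, 94, 94, 92, 95, 95, 94, 95, 95, 95, 60, 27]
```

```bash
cat > pose.py <<'E'
from h import *
from scipy.optimize import least_squares
np.set_printoptions(precision=2,suppress=True)
s=ctrl.snapshot("side");w=ctrl.snapshot("wrist");o=ctrl.get_obs()
yaw=np.radians(-113.7);g=np.array([.5257,.0847,.251]);h=np.array([np.cos(yaw),np.sin(yaw),0]);l=np.array([-h[1],h[0],0])
def pt(q,x,y,z):
    a=q[0];ax=np.array([0,0,np.cos(a)])-np.sin(a)*h;xx=np.cos(a)*h+np.array([0,0,np.sin(a)])
    return g+q[1]*h+q[2]*np.array([0,0,1])+((z-117)*ax+(x-2)*xx+y*l)/1000
# side lines: (x,y,z0,z1,pts)
SL=[(-13,13,0,66,[(250,214),(251,218),(252,222)]),(13,-13,0,66,[(266,210),(267,216),(268,221)]),(-13,-13,0,66,[(259,216),(259.8,220),(260.7,224)]),
(-13,15,66,110,[(245,196),(246,200),(247.2,204),(248.5,208)]),(-13,-15,66,110,[(255,194),(255.7,198),(256.7,204),(258,208)])]
SP=[((-13,-13,0),(262.2,229)),((-13,13,0),(251.8,224.3)),((-13,-15,66),(259,213))]
WP=[((13,-13,0),(333.5,190.3)),((13,13,0),(304.8,190.3)),((XF:=17,-15,66),(338.8,214.3)),((XF,15,66),(299.6,214.3))]
def f(q):
    e=[]
    for x,y,a,b,P in SL:
        u,v=proj(s,[pt(q,x,y,a),pt(q,x,y,b)])+q[3:5];d=(v-u)/np.linalg.norm(v-u);e+=[d[0]*(p[1]-u[1])-d[1]*(p[0]-u[0]) for p in P]
    for A,p in SP:e+=list(proj(s,pt(q,*A))[0]+q[3:5]-p)
    for A,p in WP:e+=list(proj(w,pt(q,*A))[0]+q[5:7]-p)
    return np.r_[e,q[3:]/2]
r=least_squares(f,np.zeros(7));q=r.x
print("tilt",np.degrees(q[0]),"h off mm",q[1]*1e3,"z off",q[2]*1e3,"px",q[3:],"rms",np.sqrt(np.mean(r.fun**2)));print(r.fun)
n=pt(q,0,0,0);print("nose mm",n*1e3,"rel TCP",(n-g)*1e3+[0,0,2],"sigma tilt",np.degrees(np.sqrt(np.linalg.inv(r.jac.T@r.jac)[0,0])))
E
python3 pose.py
```

```text
tilt 3.926970305109807 h off mm -10.331114016412597 z off 2.3177442261869365 px [ 1.4  -1.57 -2.08  0.25] rms 0.5427803112188088
[ 0.03  0.04  0.05 -0.65 -0.78 -0.72  0.21  0.13  0.15  0.16  0.16  0.35
  0.64  0.32  0.16 -0.14  0.28 -0.45  0.49  0.71 -0.06 -0.25 -0.22 -0.74
  0.25  0.54  0.26  1.63 -0.3  -0.9  -0.27  0.7  -0.79 -1.04  0.12]
nose mm [527.43  88.65 136.46] rel TCP [   1.73    3.95 -112.54] sigma tilt 0.6425677995696106
```

apply_moves(
  commands=[
    [[-0.2, -0.4, -1.2], 0, 1],
    [[-0.2, -0.4, -2.6], 0, 1],
    [[-0.2, -0.4, -4], 0, 1],
    [[-0.2, -0.4, -5.2], 0, 1],
    [[-0.2, -0.4, -6.2], 0, 1],
    [[-0.2, -0.4, -6.9], 0, 1],
    [[-0.2, -0.4, -7.2], 0, 1],
    [[-0.2, -0.4, -7.2], 0, 1],
    [[-0.2, -0.4, -7.2], 0, 1],
    [[-0.2, -0.4, -7.2], 0, 1],
  ],
)

```text
clock: 17.78
tool_pos: [0.5241, 0.0809, 0.1776]
orientation: [-180.0, 0.0, -113.7]
force: [0.5, 0.0, -2.0]
opening: 0.03
gripper_force: 30.0
```

```bash
python3 - <<'E'
from h import *
np.set_printoptions(precision=4,suppress=True)
s=ctrl.snapshot("side");w=ctrl.snapshot("wrist");o=ctrl.get_obs();print(o["clock"],o["tool_pos"],o["gripper_force"],o["qvel"])
for p in(s,w):
    print([ctrl.spot_point(p,n)[:2] for n in ("reader","tile")]);print("exp nose,tile",proj(p,[[.525,.085,.065],[.525,.085,.004]]).round(1).tolist())
g=cv2.cvtColor(w["img"],cv2.COLOR_RGB2GRAY);print("wrist col320 rows180-220",g[180:222:2,320].tolist())
g=cv2.cvtColor(s["img"],cv2.COLOR_RGB2GRAY)
for r in range(228,262,3):print(r,g[r,244:290].tolist())
E
```

```text
17.8833 [0.524  0.0809 0.1776] 29.99939650297165 [-0.0728  0.0853 -0.1127 -0.0657  0.094   0.0748]
[[{'at': [264.2, 239.7], 'score': 0.84}, {'at': [331.8, 186.3], 'score': 0.83}], [{'at': [263.3, 257.0], 'score': 0.68}]]
exp nose,tile [[263.0, 241.3], [264.8, 255.2]]
[[{'at': [317.6, 202.3], 'score': 0.76}], [{'at': [326.0, 187.9], 'score': 0.55}]]
exp nose,tile [[322.1, 202.8], [321.7, 187.7]]
wrist col320 rows180-220 [185, 180, 180, 180, 182, 145, 61, 64, 65, 63, 63, 64, 63, 62, 63, 62, 61, 69, 99, 99, 97]
228 [151, 152, 154, 155, 152, 157, 156, 154, 162, 103, 68, 102, 124, 126, 125, 124, 126, 126, 97, 91, 95, 119, 72, 37, 39, 93, 104, 92, 96, 98, 94, 96, 98, 97, 100, 100, 99, 97, 98, 139, 154, 156, 155, 147, 152, 154]
231 [157, 157, 155, 156, 155, 154, 154, 153, 154, 141, 87, 55, 62, 62, 60, 73, 105, 125, 121, 81, 43, 45, 46, 45, 46, 42, 92, 106, 105, 95, 94, 94, 99, 102, 97, 99, 147, 167, 165, 159, 156, 157, 157, 156, 154, 154]
234 [153, 148, 150, 151, 153, 154, 152, 152, 155, 154, 123, 76, 63, 62, 62, 62, 64, 63, 54, 46, 49, 41, 49, 42, 43, 41, 85, 143, 156, 159, 161, 160, 127, 
[... 1304 characters left out ...]
, 166, 139, 67, 4, 8, 0, 52, 121, 136, 134, 135, 132, 135, 133, 133, 137]
255 [128, 132, 132, 133, 134, 131, 130, 119, 64, 21, 10, 8, 12, 2, 31, 41, 106, 120, 154, 161, 165, 164, 166, 166, 161, 164, 162, 165, 165, 167, 103, 12, 15, 9, 4, 60, 119, 135, 132, 135, 135, 129, 133, 133, 137, 84]
258 [133, 132, 134, 129, 136, 134, 139, 112, 54, 13, 4, 7, 10, 14, 14, 12, 6, 6, 13, 18, 29, 22, 25, 20, 12, 5, 4, 34, 44, 46, 29, 16, 0, 13, 79, 126, 136, 129, 136, 131, 133, 129, 134, 140, 88, 142]
261 [56, 113, 131, 132, 134, 135, 122, 123, 131, 130, 131, 130, 135, 139, 121, 108, 76, 56, 54, 49, 30, 12, 10, 6, 0, 15, 20, 7, 9, 16, 22, 9, 4, 92, 128, 132, 136, 132, 134, 130, 132, 134, 150, 117, 148, 161]
```

```bash
python3 -c "
from plant import ctrl
print(ctrl.close_job())"
```

```text
the job is handed in; nothing more can be done
None
```

I handed the job in at about 18 s without seeing a verdict: the tile is seated and released in the pocket, and the reader is held still about 4 cm above it, within about 3 mm of its middle and tilted roughly 4° from vertical (limit 8°).

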